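Screw a hanging eye home with a turning bar in the mushroom room

TASK

Two yellow screw eyes for hanging grow bags stand in round black feet on the bench; one still has its loop crosswise to the two white marks on its foot. Pick up the blue-handled bar, slide its steel rod through that loop, and swing the bar clockwise (seen from above) until the eye is home: it stops, with the loop in line with the white marks. Then let go and leave the bar sitting in the loop; turn the eye with the bar only, not with the gripper.

Things in the scene. Friction and masses are not known exactly. Their poses are not given: they have to be found in the camera images.
- eye: Yellow eye to turn (its twin is home). Upright loop, outside diameter 60 mm, bore 32, 22 thick. Origin: centre of bore, 52 mm above bench; x along the bore, z up. Turns about its z; friction 0.15 N m, no spring. Starts 0.75-1.1 rad anticlockwise (from above) of home (x along the foot's x); clockwise stop 0.05 rad past home. The loose rod swings about 0.5 rad in the bore before it turns the eye.
- foot: Round black foot of that eye, fixed to the bench: diameter 100 mm, 14 high, four small bolts, two white marks at the rim on its y axis. Origin on the bench straight below the eye's; z up. At home the loop lies in line with the marks and its bore along the foot's x axis, which points away from the robot (world +x) within 0.5 rad.
- bar: Loose bar, about 250 g, lying on the bench: square blue handle 80 mm long, 26 wide, 26 high; from its front a round dark steel rod, diameter 18 mm, sticks out 100 mm. Origin: centre of the handle's underside; x along the bar to the rod's end, z up. Bar axis 13 mm above the origin, balance point about 22 mm ahead of it. Starts with the rod pointing roughly away from the robot.
- bar_tip (a point): The rounded end of the bar's rod, on its axis: 140 mm ahead of the origin of bar and 13 mm above its underside.
Things that resemble listed ones, but are neither listed nor needed, are in the scene too. Several things have the shape of the bar; the one meant has the colours described above.

How it is judged:
On the way, in this order (a step that is already met when the one before it is completed fails the run):
1. the rod is through the loop, its end out of the far face, with the eye not yet turned (((x of bar_tip in the frame of eye above 0.012 m and x of bar in the frame of eye below -0.05 m and y of bar_tip in the frame of eye between -0.025 and 0.025 m and z of bar_tip in the frame of eye between -0.025 and 0.025 m) or (x of bar_tip in the frame of eye below -0.012 m and x of bar in the frame of eye above 0.05 m and y of bar_tip in the frame of eye between -0.025 and 0.025 m and z of bar_tip in the frame of eye between -0.025 and 0.025 m)) and angle between the x axis of eye and the x axis of foot, either way round above 0.55 rad), for 0.1 s.
2. the eye is turned home with the rod through the loop (angle between the x axis of eye and the x axis of foot, either way round below 0.18 rad and ((x of bar_tip in the frame of eye above 0.008 m and x of bar in the frame of eye below -0.03 m and y of bar_tip in the frame of eye between -0.08 and 0.08 m and z of bar_tip in the frame of eye between -0.08 and 0.08 m) or (x of bar_tip in the frame of eye below -0.008 m and x of bar in the frame of eye above 0.03 m and y of bar_tip in the frame of eye between -0.08 and 0.08 m and z of bar_tip in the frame of eye between -0.08 and 0.08 m))), for 0.2 s.
At the end, for the whole second after the job is handed in: Loop home: bore within 0.18 rad (10 degrees) of the foot's x axis; the rod still through the loop (its end at least 8 mm past the loop's centre plane and within 80 mm of the bore axis, the handle's origin at least 30 mm on the other side); bar released and at rest (all of step 2 and linear speed of bar below 0.03 m/s); the robot touches nothing.
It fails at once if the gripper pushes the eye itself (more than 6 N) (contact force between any of the fingers, the arm and eye above 6 N).
It also fails if it takes over 48 s, if anything falls off the work surface, if the arm or the gripper's body presses on something with over 40 N, if the wrist force passes 120 N, or if a joint passes its speed limit or range.

ROBOT

A 6-joint arm with a two-finger parallel gripper is mounted at the origin on the work surface. World frame = base frame: x ahead of the robot, y to its left, z up, the work surface at z = 0. Lengths are in m, angles in rad, forces in N, time in s.
With the tool pointing down it reaches from about 0.325 to 0.85 m from the base axis. Payload 15.5 kg.
Tool frame: the origin (TCP) lies on the mounting face of the last link; the fingertips stand 191 mm ahead of it and the grasp point (between the pads) lies 172 mm ahead of it; z points along the fingers, y is the line along which they close (so a half turn about z gives the same grasp; the last joint's range is limited). The gripper opens to 91 mm and grips with 3 to 60 N. Pads are 32 mm wide; open, the fingers measure 118 mm over their backs; the gripper's body (76 mm by 178 mm) begins 60 mm behind the grasp point.
Start: joints at [-1.208, 0.494, 1.345, -0, 1.302, -0.096], TCP at [0.276, -0.561, 0.405] pointing down, gripper open.
Joint ranges: [-2.91, 2.91], [-0.82, 2.16], [0.22, 2.67], [-1.22, 4.37], [0.12, 2.79], [-3.08, 3.08]. Speed limits (rad/s): [1.89, 1.89, 2.57, 3.01, 3.01, 3.01].

INTERFACE

Orientations are given as a unit quaternion [w, x, y, z].
In Python, from rig import * gives the robot as it stands.
- The arm moves only by the tool carry_out, never from a script. Its argument "commands" is one flat list of numbers, 4 for each row, row after row: the shift along the tool's x, y, z in cm, then the turn about the tool's z in rad. A call has 1 to 12 rows; each row shifts and turns the commanded pose from where the row before left it, along the tool's axes as they then stand; what a row does not reach is not made up. A row lasts 1/12 s, in which the tool goes at most 41.7 mm and 7.16 degrees, less where a joint would pass 70% of its speed; a pose out of reach is approached as far as the arm can. A call is refused whole if a number of a shift passes 4.17 or a number of a turn 0.125, either way. A call with a gripper value outside its range is refused whole. "claw" is the closure, from -1 (fully open) to 1 (shut), set as the call begins (left out, the last holds). The fingers move at their own pace and stop on an object; "newtons" is the grip in N (left out, the last holds). Time passes only in rows, so rows that do not move let the fingers close. It gives the time, the measured TCP pose, the force, the opening and the grip force at its end, in the units of the state.
- observe(): the state, without advancing time (a new reading comes with each control period).
- grab_frame(name): name is "side" or "top" or "wrist"; returns a dict with "frame" (400x640x3 uint8, blue, green, red), "depth" (400x640 float32, m along the optical axis (not along the pixel's ray), 0 where there is no reading), "vertical_fov" (degrees; the focal length in pixels is half the picture's height over the tangent of half this angle, whatever the lens; pixels are square), "cx", "cy" (the principal point, pixels), "position" and "attitude" of the camera in the world. Camera axes: x right, y down, z forward; pixel columns grow to the right and rows downward; lengths in m; the calibration is good to about 2 mm. A picture is of the moment at which its call begins.
- finish_job(): hands the job in; it is judged then, once.
Trained networks look in a picture, given as the dict that the camera call returned (one of the last four; its "shot" number tells which), for a name from the list of things; names that differ only in an ending like _2 or _b are one class to them, and where a whole thing is asked for, a point or a joint stands for the part that bears it (a point fixed in the world has none). Each returns a list of dicts, best first, with "confidence" (0 to 1); they miss things now and then, are a little off and sometimes report something else, mostly with a low value. They report only what shows in the picture. A call takes as long as a camera call. They do not tell look-alikes from the thing itself.
- silhouettes(picture, name): "pixels" (400x640 bool, what is visible of it) and "position" ([column, row] in pixels, amid what is visible of it).
The state is a dict: "time": time; "joints": joint angles; "qd": joint speeds; "effort": joint torques, N m; "tool_pos": TCP position; "eef_rot": TCP orientation; "contact_force": force on the tool from outside, world axes, zero at the start; "moment": the same for the moment, N m; "grip_width": finger opening in m; "grasp_force": force on a finger pad.
Only numpy, scipy, OpenCV 4.12 (cv2) and the standard library are available. Lean on these libraries where they do the work, as an engineer would, in place of code of your own. Each camera call takes 0.05 s, during which the arm holds its last target. There are 200 camera calls.

## Working session

There is one attempt and no reset: what is moved stays moved. The work goes in short steps, Python scripts to look and compute and a tool call to move; the robot and the scene stay as the last step left them, time stands still between calls to the robot, and variables do not carry over. Pictures are saved under pics/ and viewed, at most 10 in all, crops included, and the job is handed in when it is done.

Besides the shell and the picture viewer there is one more tool, called after ">>>" as name(argument=value, ...), one argument or row to a line, values as JSON. carry_out: Moves the arm, as the interface text tells. Its arguments: {"type":"object","properties":{"commands":{"type":"array","items":{"type":"number"}},"claw":{"type":"number"},"newtons":{"type":"number"}},"required":["commands"]}

```bash
mkdir -p pics
cat > h.py <<'E'
from rig import *
import numpy as np, cv2
from scipy.spatial.transform import Rotation as R
def rot(q): return R.from_quat([q[1],q[2],q[3],q[0]]).as_matrix()
def cloud(p):
    d=p["depth"]; f=200/np.tan(np.radians(p["vertical_fov"])/2)
    v,u=np.mgrid[:400,:640]
    c=np.stack([(u-p["cx"])*d/f,(v-p["cy"])*d/f,d],-1)
    return c@rot(p["attitude"]).T+np.array(p["position"])
E
python3 - <<'E'
from h import *
s=observe(); print(s)
for n in("top","side"):
    p=grab_frame(n); cv2.imwrite(f"pics/{n}0.png",p["frame"]); W=cloud(p)
    print(n,p["position"],p["attitude"],p["vertical_fov"])
    for k in("eye","foot","bar"):
        for r in silhouettes(p,k):
            m=r["pixels"]&(p["depth"]>0); q=W[m]; 
            print(k,round(r["confidence"],2),np.round(r["position"]),m.sum(),np.median(q,0).round(3),q.min(0).round(3),q.max(0).round(3),p["frame"][m].mean(0).round())
E
```

```text
{'time': 0.0, 'joints': array([-1.20849255e+00,  4.94198886e-01,  1.34612251e+00, -1.46935643e-05,
        1.30247980e+00, -9.55212478e-02]), 'qd': array([-0.00174244, -0.00039754,  0.00053251,  0.00046545,  0.00040426,
       -0.00040627]), 'effort': array([ 9.99067415e-04, -8.78791237e+01, -3.81854224e+01,  7.07222940e-02,
        5.31619554e-02, -7.27961947e-05]), 'tool_pos': array([ 0.27618777, -0.56050858,  0.40413128]), 'eef_rot': array([-5.97959560e-04,  9.73913121e-01,  2.26920399e-01, -8.73852603e-05]), 'contact_force': array([ 0.89010363, -0.3431562 ,  0.05588656]), 'moment': array([0.01096909, 0.00678947, 0.04435535]), 'grasp_force': 0.0, 'grip_width': 0.0909836599406524}
top [ 0.42484627 -0.00464854  1.01722465] [ 0.0383705  -0.69645969  0.71519416 -0.04437244] 44.084437104735564
eye 0.87 [236. 169.] 543 [0.614 0.155 0.071] [0.59 0.13 0.01] [0.655 0.182 0.085] [33. 67. 81.]
foot 0.56 [242. 174.] 1885 [0.611 0.154 0.015] [ 0.567  0.109 -0.005] [0.669 0.212 0.085] [40. 51. 55.]
bar 0.77 [297. 219.] 949 [0.518 0.038 0.024] [ 0.446  0.02  -0.003] [0.624 0.052 0.031] [83. 59. 47.]
bar 0.63 [380. 270.] 1017 [ 0.404 -0.123  0.023] [ 0.343 -0.194 -0.005] [ 0.454 -0.033  0.03 ] [ 44.  45. 103.]
bar 0.59 [237. 165.] 490 [0.614 0.155 0.072] [0.591 0.131 0.02 ] [0.642 0.182 0.085] [34. 69. 84.]
side [0.32031368 0.49823046 0.69577441] [ 0.06304913 -0.177814    0.92047283 -0.34225247] 44.96973302106208
eye 0.75 [221. 267.] 641 [0.607 0.171 0.074] [0.59  0.134 0.015] [0.656 0.189 0.085] [ 4. 72. 95.]
eye 0.7 [312. 239.] 1445 [0.507 0.046 0.023] [ 0.446  0.005 -0.   ] [0.623 0.055 0.032] [74. 41. 22.]
foot 0.8 [220. 278.] 2760 [0.607 0.171 0.016] [ 0.567  0.099 -0.001] [0.674 0.21  0.085] [20. 36. 43.]
bar 0.77 [397. 193.] 1054 [ 0.404 -0.115  0.023] [ 0.34  -0.197 -0.001] [ 0.46  -0.031  0.031] [11. 11. 94.]
bar 0.69 [313. 238.] 1408 [0.506 0.046 0.023] [ 0.446  0.022 -0.   ] [0.623 0.055 0.032] [75. 40. 21.]
```

View pics/top0.png

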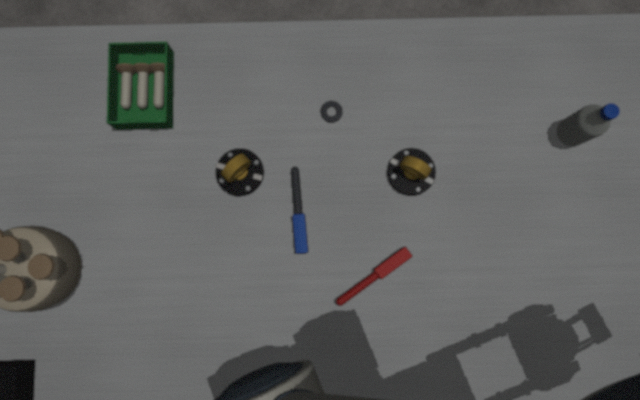

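View pics/side0.png

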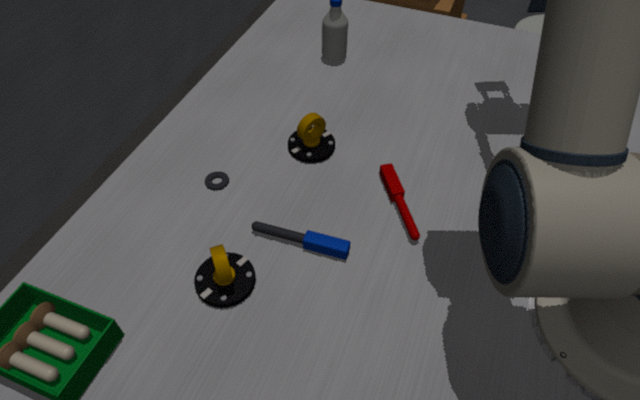

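The top view shows the blue bar at about (299,215) and the yellow eyes at about (237,168) and (412,168). The red look-alike is at (380,270). I'll measure both eyes next, and check which loop is crosswise to its marks.

Run:
```python
from h import *
p=grab_frame("top"); W=cloud(p); im=p["frame"]; b,g,r=[im[...,i].astype(int) for i in range(3)]
a=cv2.resize(im[135:210,200:280],None,fx=5,fy=5,interpolation=2); c=cv2.resize(im[135:210,372:452],None,fx=5,fy=5,interpolation=2)
cv2.imwrite("pics/eyes.png",np.clip(np.hstack([a,c])*1.6,0,255).astype(np.uint8))
def pca(q): 
    m=q.mean(0); w,v=np.linalg.eigh(np.cov((q-m).T)); return m.round(4),np.degrees(np.arctan2(v[1,-1],v[0,-1])).round(1),np.sqrt(w).round(4)
for (u0,u1) in((205,275),(380,445)):
    M=np.zeros(b.shape,bool); M[135:210,u0:u1]=1
    y=M&(r>b+30)&(W[...,2]>.05); print("eye",y.sum(),pca(W[y][:,:2]),W[y][:,2].max())
    blk=M&(W[...,2]>.008)&(W[...,2]<.02)
    (cx,cy),rad=cv2.minEnclosingCircle(W[blk][:,:2].astype(np.float32)); print("foot circle",cx,cy,rad)
    w=(M&blk&(np.minimum(b,r)>105)).astype(np.uint8)
    n,l,st,ce=cv2.connectedComponentsWithStats(w)
    for i in range(1,n): print(" blob",st[i,4],ce[i].round(1),W[l==i][:,:2].mean(0).round(4))
bl=(b>r+40)&(W[...,2]>.018)&(W[...,0]<.6)&(W[...,0]>.4)&(abs(W[...,1])<.1)
print("handle",bl.sum(),pca(W[bl][:,:2]),cv2.minAreaRect(W[bl][:,:2].astype(np.float32)),np.median(W[bl][:,2]))
bar=(W[...,2]>.012)&(W[...,0]>.42)&(W[...,0]<.66)&(W[...,1]>0)&(W[...,1]<.08)
q=W[bar][:,:2]; print("bar",pca(q),q.min(0),q.max(0))
for k in("eye","bar"):pass
```

```text
eye 354 (array([0.6157, 0.1579]), np.float64(133.4), array([0.0066, 0.016 ])) 0.08597501990535938
foot circle 0.6174535751342773 0.15796881914138794 0.05029996111989021
 blob 22 [219.4 165.4] [0.6301 0.1989]
 blob 22 [257.3 176.5] [0.6045 0.1211]
eye 339 (array([ 0.6066, -0.1938]), np.float64(127.4), array([0.0147, 0.0261])) 1.017224649249483
foot circle 0.6086514592170715 -0.19761908054351807 0.05033252015709877
 blob 2 [406.  152.5] [ 0.647 -0.187]
 blob 21 [393.5 161.1] [ 0.6297 -0.1604]
 blob 3 [430.7 165.3] [ 0.6187 -0.2366]
 blob 5 [393.2 175.6] [ 0.5993 -0.1584]
 blob 26 [429.5 180.4] [ 0.5875 -0.2327]
 blob 6 [417.8 189.2] [ 0.5695 -0.2075]
handle 456 (array([0.485 , 0.0357]), np.float64(-173.9), array([0.0075, 0.0232])) ((0.47099247574806213, 0.031207948923110962), (0.11010969430208206, 0.0391983687877655), 18.2524471282959) 0.025623494435684735
bar (array([0.5247, 0.0378]), np.float64(-176.3), array([0.0066, 0.0509])) [0.44580026 0.02022185] [0.62459463 0.05188627]
```

View pics/eyes.png

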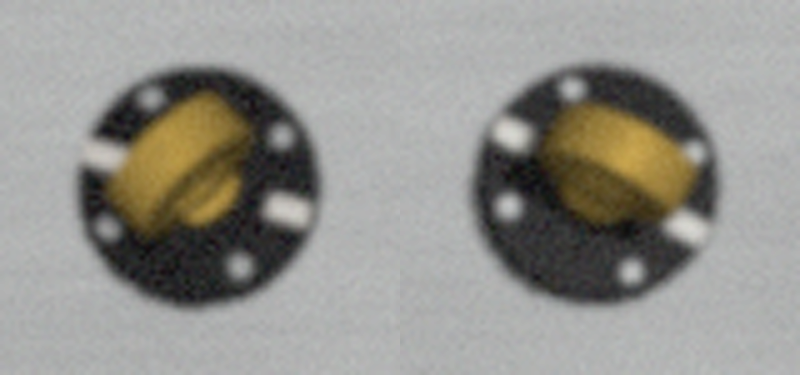

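The left eye (237,168) is crosswise to its marks, so that's the target, at about (0.617, 0.158). Its bore yaw is about 43° and the foot's x axis is at about -18°. The right eye is in line with its marks. Next I'll move above the bar.

>>> carry_out(
  commands=[2.26,-2.21,0,0,2.26,-2.21,0,0,2.26,-2.21,0,0,2.26,-2.21,0,0,2.26,-2.21,0,0,2.26,-2.21,0,0,2.26,-2.21,0,0,2.26,-2.21,0,0,2.26,-2.21,0,0,2.26,-2.21,0,0,2.26,-2.21,0,0,2.26,-2.21,0,0],
  claw=-1,
)

```text
time: 1.45
tool_pos: [0.4025, -0.2015, 0.4049]
eef_rot: [0.0, 0.974, 0.227, 0.0]
contact_force: [0.3, -1.6, -0.0]
grip_width: 0.0913
grasp_force: 0.0
```

>>> carry_out(
  commands=[2.26,-2.21,0,0,2.26,-2.21,0,0,2.26,-2.21,0,0,2.26,-2.21,0,0,2.26,-2.21,0,0,2.26,-2.21,0,0,2.26,-2.21,0,0,2.26,-2.21,0,0,0,0,0,0.0975,0,0,0,0.0975,0,0,0,0.0975,0,0,0,0.0975],
)

```text
time: 2.45
tool_pos: [0.4864, 0.0359, 0.4048]
eef_rot: [0.0, 0.999, 0.032, 0.0]
contact_force: [0.3, 0.4, -0.5]
grip_width: 0.0913
grasp_force: 0.0
```

>>> carry_out(
  commands=[0,0,0,0,0,0,0,0],
)

```text
time: 2.62
tool_pos: [0.4863, 0.0356, 0.4047]
eef_rot: [-0.0, 0.999, 0.035, 0.0]
contact_force: [-0.8, 1.1, -0.2]
grip_width: 0.0913
grasp_force: 0.0
```

```bash
cat > m.py <<'E'
from h import *
def tool(s): 
    m=rot(s["eef_rot"]); return np.array(s["tool_pos"]),m,np.degrees(np.arctan2(m[1,0],m[0,0]))
def barfit(names=("wrist","top"),save=None):
    for n in names:
        p=grab_frame(n); W=cloud(p); im=p["frame"]
        if save: cv2.imwrite(f"pics/{save}_{n}.png",im)
        b,g,r=[im[...,i].astype(int) for i in range(3)]
        for k in silhouettes(p,"bar"):
            m=k["pixels"]&(p["depth"]>0); c=im[m].mean(0)
            if c[0]<c[2]+5: continue
            h=m&(b>r+35); h=cv2.erode(h.astype(np.uint8),np.ones((3,3)))>0
            z=np.median(W[h][:,2]); hh=h&(abs(W[...,2]-z)<.006)
            rd=m&(b<r+15); rd=cv2.erode(rd.astype(np.uint8),np.ones((3,3)))>0
            print(n,round(k["confidence"],2),"handle",W[hh].mean(0).round(4),cv2.minAreaRect((W[hh][:,:2]*1000).astype(np.float32)),"rod",W[rd].mean(0).round(4) if rd.any() else None)
            q=W[m][:,:2]; mm=q.mean(0); w,v=np.linalg.eigh(np.cov((q-mm).T)); d=v[:,-1]; t=(q-mm)@d
            print("  axis deg",np.degrees(np.arctan2(d[1],d[0])).round(1),"mean",mm.round(4),"len",t.min(),t.max())
E
python3 - <<'E'
from m import *
s=observe(); t=tool(s); print(s["time"],t[0],t[2],s["joints"].round(2))
barfit(save="a")
E
```

```text
2.6167 [0.48632245 0.03560027 0.4047464 ] 4.057855687289106 [-0.05  0.3   1.67  0.    1.17  1.45]
wrist 0.71 handle [0.4881 0.0382 0.026 ] ((486.22821044921875, 37.95911407470703), (77.69405364990234, 23.022682189941406), 3.486253261566162) rod [0.5757 0.0436 0.0206]
  axis deg -176.3 mean [0.5317 0.0407] len -0.09300441160389479 0.08594111832429308
```

>>> carry_out(
  commands=[0,-0.24,3.0,0,0,0,3.0,0,0,0,3.0,0,0,0,3.0,0,0,0,3.0,0,0,0,3.0,0,0,0,1.2,0,0,0,0.9,0,0,0,0.8,0,0,0,0,0],
)

```text
time: 3.65
tool_pos: [0.4862, 0.038, 0.195]
eef_rot: [-0.0, 0.999, 0.034, -0.0]
contact_force: [-0.8, -0.2, 0.3]
grip_width: 0.0909
grasp_force: 0.0
```

>>> carry_out(
  commands=[0,0,0,0,0,0,0,0,0,0,0,0,0,0,0,0,0,0,0,0,0,0,0,0,0,0,0,0,0,0,0,0],
  claw=1,
  newtons=40,
)

```text
time: 4.32
tool_pos: [0.4862, 0.038, 0.1958]
eef_rot: [0.0, 0.999, 0.034, 0.0]
contact_force: [-0.2, -0.9, -0.5]
grip_width: 0.0406
grasp_force: 0.0
```

>>> carry_out(
  commands=[0,0,-1,0,0,0,-2,0,0,0,-2,0,0,0,-1.4,0,0,0,0,0],
)

```text
time: 4.73
tool_pos: [0.4868, 0.038, 0.2626]
eef_rot: [0.0, 0.999, 0.034, 0.002]
contact_force: [0.5, 0.2, 0.1]
grip_width: 0.0074
grasp_force: 0.0
```

Run:
```python
from m import *
s=observe(); t=tool(s); print(s["time"],t[0],t[2],s["joints"].round(2),s["grip_width"],s["grasp_force"])
barfit(("wrist","top","side"),save="b")
```

```text
4.7333 [0.48677761 0.03802251 0.26261666] 3.8897864931641633 [-0.04  0.51  1.83  0.    0.79  1.46] 0.007423010155919269 0.0
wrist 0.7 handle [0.4988 0.0388 0.026 ] ((486.7708435058594, 37.57392883300781), (77.67113494873047, 24.33989906311035), 4.3632965087890625) rod [0.5766 0.0437 0.0206]
  axis deg -176.4 mean [0.5448 0.0417] len -0.08035574035488278 0.09840153015269182
side 0.88 handle [0.4809 0.0424 0.0266] ((484.4598083496094, 39.0843505859375), (75.91400146484375, 23.204456329345703), 4.294253826141357) rod [0.5744 0.0462 0.0211]
  axis deg -178.9 mean [0.5195 0.0442] len -0.11378728964390321 0.07456809034983289
```

The fingers close at only about 75 mm/s, so I lifted too early. The bar hasn't moved, so I'll redo the grasp with a longer wait.

>>> carry_out(
  commands=[0,0,0,0,0,0,0,0,0,0,0,0,0,0,0,0,0,0,0,0,0,0,0,0,0,0,0,0,0,0,0,0,0,0,0,0,0,0,0,0],
  claw=0.3,
)

```text
time: 5.87
tool_pos: [0.4861, 0.038, 0.2597]
eef_rot: [-0.0, 0.999, 0.034, -0.0]
contact_force: [0.4, 0.5, -0.1]
grip_width: 0.0319
grasp_force: 0.0
```

>>> carry_out(
  commands=[0,0,0,0,0,0,0,0],
  claw=0.1,
)

```text
time: 6.03
tool_pos: [0.4862, 0.038, 0.2597]
eef_rot: [-0.0, 0.999, 0.034, -0.0]
contact_force: [-0.2, 0.8, -0.4]
grip_width: 0.0398
grasp_force: 0.0
```

>>> carry_out(
  commands=[0,0,0,0,0,0,1.5,0,0,0,2.0,0,0,0,1.5,0,0,0,1.0,0,0,0,0.45,0,0,0,0,0],
  claw=-0.05,
)

```text
time: 6.62
tool_pos: [0.4861, 0.038, 0.1946]
eef_rot: [-0.0, 0.999, 0.034, -0.001]
contact_force: [0.7, 0.8, -0.4]
grip_width: 0.0475
grasp_force: 0.0
```

>>> carry_out(
  commands=[0,0,0,0,0,0,0,0,0,0,0,0,0,0,0,0,0,0,0,0,0,0,0,0,0,0,0,0,0,0,0,0,0,0,0,0],
  claw=1,
  newtons=45,
)

```text
time: 7.37
tool_pos: [0.4864, 0.038, 0.1958]
eef_rot: [0.0, 0.999, 0.034, 0.001]
contact_force: [-0.2, -1.4, 8.1]
grip_width: 0.0257
grasp_force: 45.0
```

>>> carry_out(
  commands=[0,0,-1,0,0,0,-1.5,0,0,0,-1.4,0,0,0,0,-0.1,0,0,0,-0.1,0,0,0,-0.1,0,0,0,-0.1,0,0,0,-0.1,0,0,0,-0.1,0,0,0,-0.09,0,0,0,0],
)

```text
time: 8.28
tool_pos: [0.4861, 0.038, 0.2349]
eef_rot: [0.0, 0.928, 0.372, 0.0]
contact_force: [0.2, 0.0, -2.5]
grip_width: 0.0254
grasp_force: 45.0
```

>>> carry_out(
  commands=[0,0,0,0,0,0,0,0],
)

```text
time: 8.45
tool_pos: [0.4862, 0.038, 0.2346]
eef_rot: [0.0, 0.93, 0.368, 0.0]
contact_force: [0.4, 0.6, -2.3]
grip_width: 0.0262
grasp_force: 45.0
```

Run:
```python
from m import *
s=observe(); t=tool(s); print(s["time"],t[0],t[2],s["joints"].round(2),s["grip_width"],s["grasp_force"])
def lin(q,name):
    m=q.mean(0); w,v=np.linalg.eigh(np.cov((q-m).T)); d=v[:,-1]; print(name,len(q),m.round(4),d.round(3),"yaw",np.degrees(np.arctan2(d[1],d[0])).round(1),np.sqrt(w).round(4))
ims=[]
for n in ("wrist","top","side"):
    p=grab_frame(n); W=cloud(p); im=p["frame"]; cv2.imwrite(f"pics/c_{n}.png",im); ims.append(im)
    b,g,r=[im[...,i].astype(int) for i in range(3)]
    near=(p["depth"]>0)&(np.hypot(W[...,0]-.617,W[...,1]-.158)<.045)
    for lo in(.045,.065):
        y=near&(r>b+25)&(W[...,2]>lo)&(W[...,2]<.09)
        if y.sum()>20: lin(W[y],f"{n} eye>{lo}"); print(cv2.minAreaRect((W[y][:,:2]*1000).astype(np.float32)))
    # rod: dark pts near the expected line, z 0.045-0.075
    e=np.array([.617,.158]); o=t[0][:2]; d=t[1][:2,0]; q=W[...,:2]-o; a=q@d; c=q@np.array([-d[1],d[0]])
    rod=(a>.05)&(a<.135)&(abs(c)<.02)&(W[...,2]>.04)&(W[...,2]<.09)&(r<b+20)
    if rod.sum()>20: lin(W[rod],n+" rod"); print("   lateral",c[rod].mean(),"z-top pct95",np.percentile(W[rod][:,2],[50,95]),"maxa",np.max(a[(abs(c)<.02)&(W[...,2]>.04)&(W[...,2]<.09)&(r<b+20)&(a<.16)]))
cv2.imwrite("pics/c3.png",np.hstack([ims[0][:, 120:520],ims[2][150:350,100:300].repeat(2,0).repeat(2,1)]))
```

```text
8.45 [0.48615813 0.03802288 0.23457314] 43.23466930976657 [-0.04  0.56  1.86  0.    0.73  0.77] 0.026160021108567074 44.99298870563507
wrist rod 6889 [0.5484 0.0972 0.0589] [-0.73  -0.683  0.002] yaw -136.9 [0.002  0.005  0.0194]
   lateral 0.0005209992943982988 z-top pct95 [0.05941638 0.06122978] maxa 0.11876660660802493
top eye>0.045 309 [0.6195 0.1556 0.0751] [-0.552  0.826  0.115] yaw 123.7 [0.006 0.007 0.016]
((617.1029663085938, 158.45980834960938), (22.80889320373535, 57.29887771606445), 41.77653503417969)
top eye>0.065 273 [0.6191 0.1566 0.0771] [-0.567  0.822  0.046] yaw 124.6 [0.0045 0.0061 0.0145]
((617.515380859375, 158.193603515625), (22.548418045043945, 52.57050323486328), 41.77653503417969)
side eye>0.045 527 [0.6082 0.1697 0.0733] [-0.549  0.619 -0.562] yaw 131.6 [0.0055 0.0063 0.016 ]
((613.8311767578125, 163.57879638671875), (21.95304298400879, 51.02782440185547), 42.643306732177734)
side eye>0.065 415 [0.6109 0.1667 0.0778] [-0.628  0.714 -0.309] yaw 131.3 [0.0034 0.0063 0.0132]
((614.1259765625, 163.26034545898438), (21.95148468017578, 50.15945816040039), 42.65006637573242)
side rod 582 [0.5519 0.104  0.0586] [-0.729 -0.685  0.002] yaw -136.8 [0.0025 0.0051 0.0245]
   lateral 0.003013440040071381 z-top pct95 [0.05965176 0.06269003] maxa 0.13902032695992778
```

View pics/c3.png

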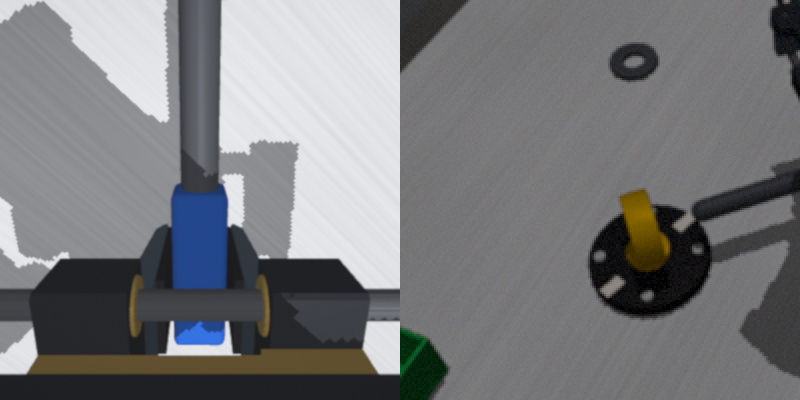

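The rod is level and in line with the bore, with its tip about 4 cm short of the loop. I'll insert it in small rows.

>>> carry_out(
  commands=[0.5,0.15,0,0,1,0,0,0,1,0,0,0,1,0,0,0,1,0,0,0,0.5,0,0,0,0,0,0,0],
)

```text
time: 9.18
tool_pos: [0.5245, 0.0723, 0.2342]
eef_rot: [0.0, 0.929, 0.37, 0.0]
contact_force: [-0.9, 0.6, -2.6]
grip_width: 0.0259
grasp_force: 45.0
```

Run:
```python
from m import *
s=observe(); t=tool(s); print(t[0],t[2],s["contact_force"],s["moment"])
a=grab_frame("side")["frame"][180:330,140:340]; b=grab_frame("top")["frame"][120:270,180:380]
cv2.imwrite("pics/d.png",np.clip(1.5*cv2.resize(np.hstack([a,b]),None,fx=2,fy=2),0,255).astype(np.uint8))
```

```text
[0.52450367 0.07227007 0.23416595] 43.476538419196935 [-0.86747722  0.62104864 -2.60899945] [-0.03764664  0.04962059  0.01658809]
```

View pics/d.png

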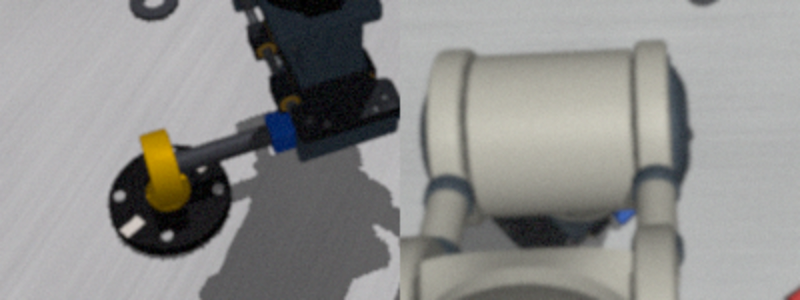

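The side view shows the rod entering the bore at about (160,165) in the crop, with no contact force. I'll go deeper.

>>> carry_out(
  commands=[0.8,0,0,0,1,0,0,0,1,0,0,0,1,0,0,0,0.7,0,0,0,0,0,0,0,0,0,0,0],
)

```text
time: 9.87
tool_pos: [0.5563, 0.1026, 0.2341]
eef_rot: [0.0, 0.929, 0.37, -0.0]
contact_force: [-0.4, 0.6, -2.7]
grip_width: 0.026
grasp_force: 45.0
```

Run:
```python
from m import *
s=observe(); t=tool(s); print(t[0],t[2],s["contact_force"],s["moment"],s["joints"].round(2))
p=grab_frame("side"); a=p["frame"][180:330,140:340]
cv2.imwrite("pics/e.png",np.clip(1.5*cv2.resize(a,None,fx=3,fy=3),0,255).astype(np.uint8))
```

```text
[0.5563247  0.10257265 0.23406969] 43.45955126043034 [-0.38907679  0.63105206 -2.68054189] [0.00511153 0.04844073 0.01688781] [ 0.08  0.63  1.66 -0.    0.85  0.89]
```

View pics/e.png

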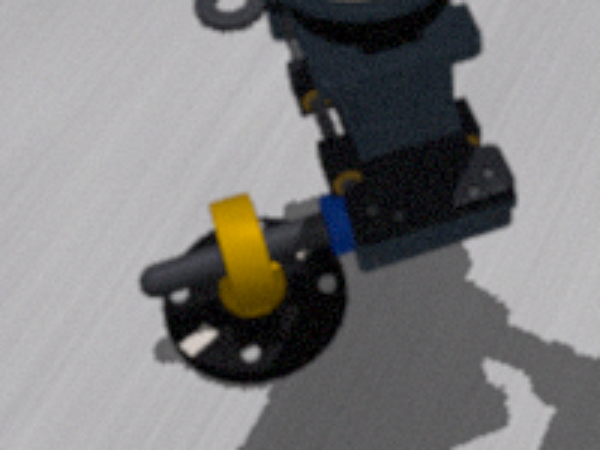

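The rod is well through, about 58 mm past the loop's centre. Now I'll swing the bar clockwise about the eye's axis.

>>> carry_out(
  commands=[0.01,-0.41,0,0.05,0.01,-0.41,0,0.05,0.01,-0.41,0,0.05,0.01,-0.41,0,0.05,0.01,-0.41,0,0.05,0.01,-0.41,0,0.05,0.01,-0.41,0,0.05,0.01,-0.41,0,0.05,0.01,-0.41,0,0.05,0.01,-0.41,0,0.05,0.01,-0.41,0,0.05,0.01,-0.41,0,0.05],
)

```text
time: 10.92
tool_pos: [0.5345, 0.146, 0.2343]
eef_rot: [-0.0, 0.997, 0.078, 0.0]
contact_force: [0.5, 8.8, -3.7]
grip_width: 0.0259
grasp_force: 45.1
```

```bash
cat > st.py <<'E'
from m import *
def st(pic=None):
    s=observe(); t=tool(s); e=np.array([.617,.158])-t[0][:2]
    print(s["time"],t[0].round(4),"yaw",t[2].round(1),"eye in tool xy",(t[1][:2,:2].T@e).round(4),s["contact_force"].round(1),s["moment"].round(2),s["joints"].round(2),s["grasp_force"])
    for n in("side","top"):
        p=grab_frame(n); W=cloud(p); im=p["frame"]; b,g,r=[im[...,i].astype(int) for i in range(3)]
        y=(np.hypot(W[...,0]-.617,W[...,1]-.158)<.045)&(r>b+25)&(W[...,2]>.06)&(W[...,2]<.09)
        if y.sum()>60:
            (c,sz,a)=cv2.minAreaRect((W[y][:,:2]*1000).astype(np.float32)); print(n,y.sum(),"eye rect",np.round(c),np.round(sz),round(a,1), "bore yaw =",round(a if sz[0]<sz[1] else a-90,1))
        if pic: cv2.imwrite(f"pics/{pic}_{n}.png",np.clip(1.5*cv2.resize(im[180:330,140:340] if n=="side" else im[100:250,180:380],None,fx=3,fy=3),0,255).astype(np.uint8))
E
python3 -c "from st import *; st('f')"
```

```text
10.9167 [0.5345 0.146  0.2343] yaw 8.9 eye in tool xy [0.0834 0.001 ] [ 0.5  8.8 -3.7] [ 1.55 -0.04  0.86] [0.16 0.62 1.69 0.   0.83 1.57] 45.053486824035645
side 345 eye rect [614. 163.] [23. 48.] 39.7 bore yaw = 39.7
```

>>> carry_out(
  commands=[0.01,-0.41,0,0.05,0.01,-0.41,0,0.05,0.01,-0.41,0,0.05,0.01,-0.41,0,0.05,0.01,-0.41,0,0.05,0.01,-0.41,0,0.05,0.01,-0.41,0,0.05,0.01,-0.41,0,0.05,0.01,-0.41,0,0.05,0.01,-0.41,0,0.05,0,0,0,0],
)

```text
time: 11.93
tool_pos: [0.5383, 0.1871, 0.2343]
eef_rot: [-0.001, 0.985, -0.172, 0.0]
contact_force: [0.4, 9.7, -1.9]
grip_width: 0.0257
grasp_force: 45.0
```

```bash
python3 -c "from st import *; st('g')"
```

```text
11.9333 [0.5383 0.1871 0.2343] yaw -19.8 eye in tool xy [0.0839 0.0007] [ 0.4  9.7 -1.9] [1.63 0.17 0.81] [0.23 0.63 1.65 0.   0.86 2.14] 45.04848003387451
top 181 eye rect [623. 143.] [28. 27.] 8.7 bore yaw = -81.3
```

>>> carry_out(
  commands=[0.01,-0.41,0,0.05,0.01,-0.41,0,0.05,0.01,-0.41,0,0.05,0.01,-0.41,0,0.05,0.01,-0.41,0,0.05,0.01,-0.41,0,0.05,0.01,-0.41,0,0.05,0.01,-0.41,0,0.05,0,0,0,0],
)

```text
time: 12.78
tool_pos: [0.5557, 0.2149, 0.2345]
eef_rot: [-0.001, 0.931, -0.364, 0.0]
contact_force: [2.1, 8.3, -1.1]
grip_width: 0.0254
grasp_force: 45.0
```

```bash
python3 -c "from st import *; st('i')"
```

```text
12.7833 [0.5557 0.2149 0.2345] yaw -42.7 eye in tool xy [0.0836 0.0003] [ 2.1  8.3 -1.1] [ 1.51 -0.41  0.72] [0.27 0.66 1.58 0.   0.9  2.58] 45.039655566215515
top 347 eye rect [617. 158.] [57. 23.] 78.1 bore yaw = -11.9
```

View pics/i_side.png

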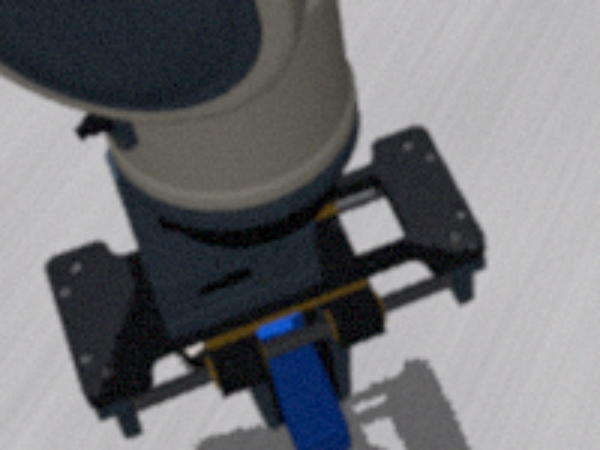

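The eye's bore is now at -12°, with home at -18°, so it needs about 7° more.

>>> carry_out(
  commands=[0.01,-0.37,0,0.045,0.01,-0.37,0,0.045,0.01,-0.29,0,0.035,0,0,0,0,0,0,0,0],
)

```text
time: 13.3
tool_pos: [0.5631, 0.2216, 0.2346]
eef_rot: [-0.001, 0.907, -0.42, 0.0]
contact_force: [2.9, 8.3, -2.5]
grip_width: 0.0258
grasp_force: 45.0
```

```bash
python3 -c "from st import *; st('j')"
```

```text
13.3 [0.5631 0.2216 0.2346] yaw -49.7 eye in tool xy [0.0834 0.0001] [ 2.9  8.3 -2.5] [ 1.71 -0.44  0.77] [0.28 0.67 1.56 0.   0.91 2.71] 45.04648268222809
top 343 eye rect [618. 157.] [57. 25.] 71.5 bore yaw = -18.5
```

View pics/j_top.png

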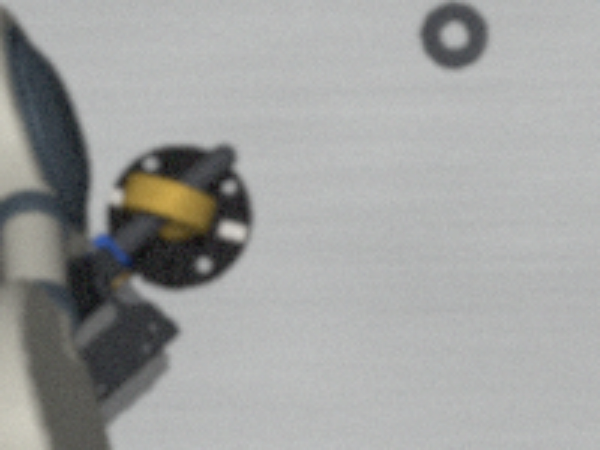

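The loop is home to within about 1°, and the picture shows it in line with the white marks at about (115,198) and (232,231). I'll back the bar off slightly to unload it, lower it with a light grip so it tilts towards the bench, then release.

>>> carry_out(
  commands=[0.01,0.41,0,-0.05,0.01,0.41,0,-0.05,0,0,0.3,0,0,0,0.3,0,0,0,0,0],
)

```text
time: 13.82
tool_pos: [0.5574, 0.2157, 0.2283]
eef_rot: [-0.001, 0.927, -0.375, 0.001]
contact_force: [3.4, 4.1, 3.3]
grip_width: 0.0259
grasp_force: 45.0
```

>>> carry_out(
  commands=[0,0,0,0,0,0,0,0,0,0,0.3,0,0,0,0.3,0,0,0,0.3,0,0,0,0.3,0,0,0,0.3,0,0,0,0,0],
  newtons=7,
)

```text
time: 14.48
tool_pos: [0.5566, 0.2154, 0.2125]
eef_rot: [0.0, 0.927, -0.374, -0.0]
contact_force: [1.4, 1.3, -1.3]
grip_width: 0.0262
grasp_force: 7.0
```

```bash
python3 -c "from st import *; st('k')"
```

```text
14.4833 [0.5566 0.2154 0.2125] yaw -44.0 eye in tool xy [ 0.0834 -0.0006] [ 1.4  1.3 -1.3] [ 0.22 -0.16  0.18] [ 0.27  0.69  1.59 -0.    0.86  2.61] 7.005406469106674
top 342 eye rect [618. 157.] [58. 25.] 71.4 bore yaw = -18.6
```

>>> carry_out(
  commands=[0,0,0.3,0,0,0,0.3,0,0,0,0.2,0,0,0,0,0],
)

```text
time: 14.92
tool_pos: [0.5569, 0.2155, 0.2051]
eef_rot: [-0.0, 0.927, -0.374, 0.0]
contact_force: [2.0, 0.7, 3.6]
grip_width: 0.0259
grasp_force: 7.0
```

>>> carry_out(
  commands=[0,0,0,0,0,0,0,0,0,0,0,0,0,0,0,0,0,0,0,0,0,0,0,0,0,0,0,0],
  claw=-0.2,
)

```text
time: 15.5
tool_pos: [0.5568, 0.2155, 0.2052]
eef_rot: [-0.0, 0.927, -0.374, -0.0]
contact_force: [-0.5, -0.1, 1.5]
grip_width: 0.0545
grasp_force: 0.0
```

>>> carry_out(
  commands=[0,0,-0.5,0,0,0,-1,0,0,0,-2,0,0,0,-3,0,0,0,-3,0,0,0,-3,0,0,0,-3,0,-3,0,0,0,-3,0,0,0,-3,0,0,0,-3,0,0,0,0,0,0,0],
)

```text
time: 16.5
tool_pos: [0.4669, 0.3013, 0.3613]
eef_rot: [-0.0, 0.928, -0.373, -0.001]
contact_force: [-0.0, 0.3, -0.4]
grip_width: 0.0549
grasp_force: 0.0
```

```bash
python3 -c "
from st import *; st('l')
barfit(('side',))"
```

```text
16.5 [0.4669 0.3013 0.3613] yaw -43.8 eye in tool xy [ 0.2075 -0.0005] [-0.   0.3 -0.4] [ 0.08 -0.01  0.02] [0.47 0.44 1.57 0.   1.12 2.8 ] 0.0
top 341 eye rect [618. 157.] [57. 25.] 71.7 bore yaw = -18.3
side 0.56 handle [0.5403 0.231  0.0316] ((535.5244140625, 235.98260498046875), (21.001670837402344, 21.240646362304688), 42.00693893432617) rod None
  axis deg 129.5 mean [0.5329 0.2395] len -0.019644183256075146 0.12175461983855951
```

View pics/l_side.png

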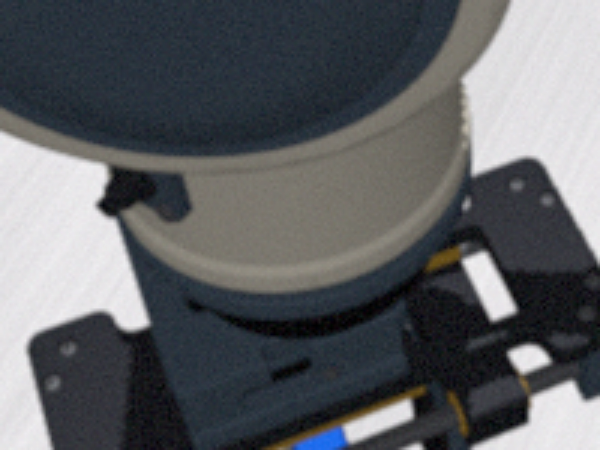

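The side view is blocked by the arm, so I'll check the end state in the top view instead.

View pics/l_top.png

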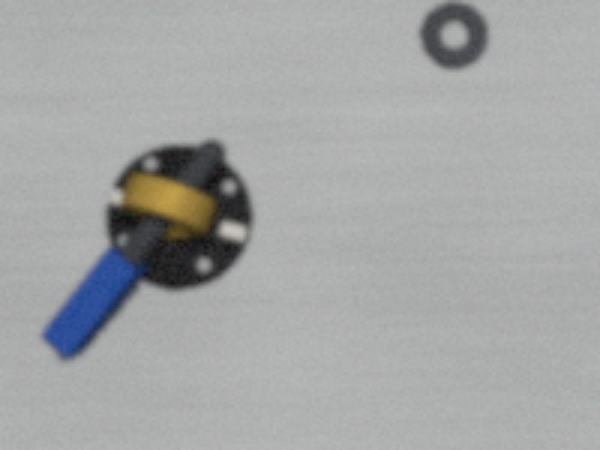

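The loop is in line with the marks at (115,198) and (232,231). The rod runs through it to (210,150), the handle rests at about (95,300), and the gripper is clear.

```bash
python3 -c "
from rig import *
print(finish_job())"
```

```text
the job is handed in; nothing more can be done
None
```

The eye is home, with its bore within about 1° of the foot's x axis by the camera; the bar is released and resting through the loop, the gripper is clear, and the job is handed in (no verdict was returned).

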